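# Pack two pottery orders and face up the jar lane

### The job

Pack two orders, one pot to a compartment: the older green jar (red sticker) and the red beaker in the brown carton, the white vase and the amber honey pot in the blue carton. Once the older jar is packed, bring the newer green jar (white sticker) forward from the rear of the lane onto the yellow disc at its front, so that the old stock goes first. Set every pot down upright without dropping it, and leave the black and the teal pot standing where they are.

Things in the scene. Friction and masses are not known exactly. Their poses are not given: they have to be found in the camera images.
- old_jar: Older green jar, on its wooden lid a round red sticker (38 mm). Round and upright, origin under its centre, z up; 100 mm high, belly 64 mm wide up to 34 mm height, straight 56 mm neck from 50 mm up to the top (hold it there). 0.2-0.4 kg. Stands in the lane's front place at the start.
- new_jar: Newer green jar, same shape as the older one but with a white sticker on its lid. Round and upright, origin under its centre, z up; 100 mm high, belly 64 mm, straight 56 mm neck from 50 mm up to the top. 0.2-0.4 kg. Stands in the lane's rear place at the start.
- red_beaker: Open terracotta-red beaker with a cream band. Round and upright, origin under its centre, z up; 95 mm high, straight sides 62 mm wide from 12 mm up, wall 4 mm. 0.15-0.35 kg.
- white_vase: Cream-white vase with blue bands. Round and upright, origin under its centre, z up; 102 mm high, belly 64 mm wide up to 34 mm height, straight 52 mm neck from 50 mm up to the top. 0.2-0.4 kg.
- honey_pot: Amber-yellow lidded pot with a small knob. Round and upright, origin under its centre, z up; 104 mm high with the knob, belly 64 mm wide up to 34 mm height, straight 58 mm sides from 50 to 88 mm height. 0.2-0.4 kg.
- black_pot: Dark brown-black pot that stays where it is. Round and upright, origin under its centre, z up; 90 mm high, 64 mm wide.
- teal_pot: Blue-green (teal) pot that stays where it is. Round and upright, origin under its centre, z up; 85 mm high, 64 mm wide.
- kraft_carton: Plain brown cardboard packing tray, 102 x 198 x 40 mm high, walls 6 mm, floor 6 mm thick; the long side is its y axis, origin under its centre on the table. A wall 6 mm thick across the middle makes two compartments, each 90 x 90 mm inside, centred at y = +48 and -48 mm. A short flap sticks out past each y end (look only). Fixed to the table.
- blue_carton: Blue packing tray with cream bands, and cream pads on its two floors, 102 x 198 x 40 mm high, walls 6 mm, floor 6 mm thick; the long side is its y axis, origin under its centre on the table. A wall 6 mm thick across the middle makes two compartments, each 90 x 90 mm inside, centred at y = +48 and -48 mm. A short flap sticks out past each y end (look only). Fixed to the table.
- lane: Wooden stock lane: a low tray 96 x 204 mm, floor 6 mm thick, rails 24 mm high all round, 82 x 190 mm inside; origin under its centre on the table, long side along its y axis. The front end, at -y, has a yellow lip and a yellow disc on the floor; front place (the disc's centre) at y = -50 mm, rear place at y = +50 mm. No wall between the places. Fixed to the table.
Things that resemble listed ones, but are neither listed nor needed, are in the scene too. What is shaped like the new_jar but pink is not meant.

How it is judged (in metres and radians):
On the way, in this order (a step that is already met when the one before it is completed fails the run):
1. the older jar is packed in the brown carton while the newer jar is still in the rear half of the lane (x of old_jar in the frame of kraft_carton between -0.022 and 0.022 m and z of old_jar in the frame of kraft_carton between -0.005 and 0.014 m and angle between old_jar's own z axis and vertical below 0.15 rad and (y of old_jar in the frame of kraft_carton between -0.072 and -0.024 m or y of old_jar in the frame of kraft_carton between 0.024 and 0.072 m) and y of new_jar in the frame of lane above 0.015 m and distance between new_jar and lane below 0.09 m), for 0.2 s.
2. then the newer jar stands in the lane's front place (y of new_jar in the frame of lane between -0.075 and -0.035 m and x of new_jar in the frame of lane between -0.018 and 0.018 m and z of new_jar in the frame of lane between -0.003 and 0.014 m and angle between new_jar's own z axis and vertical below 0.15 rad), for 0.2 s.
At the end, for the whole second after the job is handed in: Each ordered pot on the floor of its own compartment of the right carton (about 22 mm of its centre), the newer jar on the lane floor 35-75 mm from its centre towards the yellow lip (18 mm sideways); all upright to 0.15 rad and at rest; black and teal pots within 30 mm of their start (all of step 2 and x of old_jar in the frame of kraft_carton between -0.022 and 0.022 m and z of old_jar in the frame of kraft_carton between -0.005 and 0.014 m and angle between each of old_jar, red_beaker, white_vase, honey_pot, black_pot, teal_pot's own z axis and vertical below 0.15 rad and (y of old_jar in the frame of kraft_carton between -0.072 and -0.024 m or y of old_jar in the frame of kraft_carton between 0.024 and 0.072 m) and x of red_beaker in the frame of kraft_carton between -0.022 and 0.022 m and z of red_beaker in the frame of kraft_carton between -0.005 and 0.014 m and (y of red_beaker in the frame of kraft_carton between -0.072 and -0.024 m or y of red_beaker in the frame of kraft_carton between 0.024 and 0.072 m) and x of white_vase in the frame of blue_carton between -0.022 and 0.022 m and z of white_vase in the frame of blue_carton between -0.005 and 0.014 m and (y of white_vase in the frame of blue_carton between -0.072 and -0.024 m or y of white_vase in the frame of blue_carton between 0.024 and 0.072 m) and x of honey_pot in the frame of blue_carton between -0.022 and 0.022 m and z of honey_pot in the frame of blue_carton between -0.005 and 0.014 m and (y of honey_pot in the frame of blue_carton between -0.072 and -0.024 m or y of honey_pot in the frame of blue_carton between 0.024 and 0.072 m) and linear speed of each of old_jar, red_beaker, white_vase, honey_pot, new_jar below 0.02 m/s and angular speed of each of old_jar, red_beaker, white_vase, honey_pot, new_jar below 0.2 rad/s and distance of each of black_pot, teal_pot from where it was at the start of the episode below 0.03 m); the robot touches nothing.
It fails at once if the black or the teal pot is shifted by more than 30 mm or tipped (distance of any of black_pot, teal_pot from where it was at the start of the episode above 0.03 m or angle between any of black_pot, teal_pot's own z axis and vertical above 0.4 rad).
It fails at once if a pot is tipped over (more than 0.7 rad) (angle between any of old_jar, red_beaker, white_vase, honey_pot, new_jar's own z axis and vertical above 0.7 rad).
It fails at once if a pot is dropped: free of the fingers and moving faster than 0.6 m/s (a fall of about 20 mm) ((contact force between old_jar and the fingers below 0.05 N and linear speed of old_jar above 0.6 m/s) or (contact force between red_beaker and the fingers below 0.05 N and linear speed of red_beaker above 0.6 m/s) or (contact force between white_vase and the fingers below 0.05 N and linear speed of white_vase above 0.6 m/s) or (contact force between honey_pot and the fingers below 0.05 N and linear speed of honey_pot above 0.6 m/s) or (contact force between new_jar and the fingers below 0.05 N and linear speed of new_jar above 0.6 m/s)).
It also fails if it takes over 122 s, if anything falls off the work surface, if the arm or the gripper's body presses on something with over 40 N, if the wrist force passes 120 N, or if a joint passes its speed limit or range.

### The arm

A 6-joint arm with a two-finger parallel gripper is mounted at the origin on the work surface. World frame = base frame: x ahead of the robot, y to its left, z up, the work surface at z = 0. Lengths are in mm, angles in rad, forces in N, time in s.
With the tool pointing down it reaches from about 275 to 1000 mm from the base axis. Payload 8.4 kg.
Tool frame: the origin (TCP) lies midway between the tips of the shut fingers; the grasp point (between the pads) lies 19 mm behind it; z points along the fingers, y is the line along which they close (so a half turn about z gives the same grasp; the last joint's range is limited). The gripper opens to 85 mm and grips with 20 to 120 N. Pads are 22 mm wide; open, the fingers measure 114 mm over their backs; the gripper's body (76 mm by 85 mm) begins 54 mm behind the grasp point. The pads swing forward as they close: fully open they stand 13 mm farther back than shut.
Start: joints at [-1.188, 0.353, 1.633, -0, 1.155, -0.002], TCP at [234.607, -579.299, 211.181] pointing down, gripper open.
Joint ranges: [-2.63, 2.63], [-0.92, 2.1], [0.06, 2.66], [-1.3, 4.44], [0, 2.69], [-3.02, 3.02]. Speed limits (rad/s): [2.22, 2.22, 2.79, 3.14, 3.14, 3.14].

### API

Orientations are given as [roll, pitch, yaw] about the fixed x, y, z axes, in that order (R = Rz(yaw) Ry(pitch) Rx(roll)).
In Python, from rig import * gives the robot as it stands.
- The arm moves only by the shell command python3 -m jog 'ROWS' [FORCE]. ROWS is JSON, a list of rows, each an object of numbers: "x", "y", "z": the shift along the tool's x, y, z in cm; "spin": the turn about the tool's z in rad; "grip": the closure, from 0 (fully open) to 1 (shut). In form: [{"x": .., "y": .., "z": .., "spin": .., "grip": ..}, ...]. A call has 1 to 20 rows; each row shifts and turns the commanded pose from where the row before left it, along the tool's axes as they then stand; what a row does not reach is not made up. A row lasts 1/12 s, in which the tool goes at most 41.7 mm and 7.16 degrees, less where a joint would pass 70% of its speed; a pose out of reach is approached as far as the arm can. A call with a gripper value outside its range is refused whole. The fingers move at their own pace and stop on an object; FORCE is the grip in N (left out, the last holds). Time passes only in rows, so rows that do not move let the fingers close. It gives the time, the measured TCP pose, the force, the opening and the grip force at its end, in the units of the state.
- sense(): the state, without advancing time (a new reading comes with each control period).
- grab_frame(name): name is "scene" or "top"; returns a dict with "pixels" (480x640x3 uint8, blue, green, red), "camera_matrix" (3x3 intrinsics, pixels), "k1" (the pictures are not rectified: a ray, as slopes to the right and down, at radius r is drawn at 1 + k1 r^2 times it, then the intrinsics apply), "rvec" (rotation vector, rad) and "tvec" (3), from world to camera coordinates, as OpenCV has them. Camera axes: x right, y down, z forward; pixel columns grow to the right and rows downward; lengths in mm; the calibration is good to about 2 mm. A picture is of the moment at which its call begins. There is no depth.
- sign_off(): hands the job in; it is judged then, once.
The state is a dict: "clock": time; "qpos": joint angles; "qvel": joint speeds; "joint_efforts": joint torques, N m; "eef_pos": TCP position; "tcp_rot": TCP orientation; "contact_force": force on the tool from outside, world axes, zero at the start; "wrist_torque": the same for the moment, N m; "opening": opening from 0.0 (shut) to 1.0 (fully open); "grasp_force": force on a finger pad.
Only numpy, scipy, OpenCV 4.12 (cv2) and the standard library are available. Lean on these libraries where they do the work, as an engineer would, in place of code of your own. Each camera call takes 0.05 s, during which the arm holds its last target. There are 200 camera calls.

## Working session

There is one attempt and no reset: what is moved stays moved. The work goes in short steps, Python scripts to look and compute and a shell command to move; the robot and the scene stay as the last step left them, time stands still between calls to the robot, and variables do not carry over. Pictures are saved under pics/ and viewed, at most 14 in all, crops included, and the job is handed in when it is done.

```bash
mkdir -p pics; python3 - <<'E'
from rig import *
import cv2
for n in("scene","top"):
    f=grab_frame(n); cv2.imwrite(f"pics/{n}0.png",f["pixels"]); print(n,f["camera_matrix"],f["k1"],f["rvec"],f["tvec"])
s=sense();print(s)
E
```

```text
scene [[575.85699466   0.         323.98935171]
 [  0.         575.85699466 238.57986068]
 [  0.           0.           1.        ]] -0.1365943229156805 [ 1.87183774  1.85564762 -0.57210393] [ -48.21439331 -426.85528732 1621.04168061]
top [[554.94895454   0.         315.43261795]
 [  0.         554.94895454 233.89499453]
 [  0.           0.           1.        ]] 0.021921561708647994 [ 2.16482903 -2.12688138  0.1123443 ] [  58.12803868  568.00505272 1411.47607435]
{'clock': 0.1, 'qpos': array([-1.18838363e+00,  3.53617215e-01,  1.63402702e+00,  5.31374781e-06,
        1.15523689e+00, -2.39633515e-03]), 'qvel': array([ 0.00052804, -0.00156772, -0.00283478,  0.00049828,  0.00067066,
        0.00083155]), 'joint_efforts': array([-6.95739818e-04, -6.06359339e+01, -3.42819500e+01,  4.47059904e-05,
        3.85757448e-03,  2.29310569e-05]), 'eef_pos': array([ 234.45009105, -578.87585035,  210.52686118]), 'tcp_rot': array([-3.14030420e+00, -7.94632206e-06,  3.84806879e-01]), 'contact_force': array([0.09812557, 0.59640217, 0.56472951]), 'wrist_torque': array([-0.01100231,  0.01604798,  0.05197091]), 'grasp_force': 0.0, 'opening': 0.9987723496428511}
```

View pics/scene0.png

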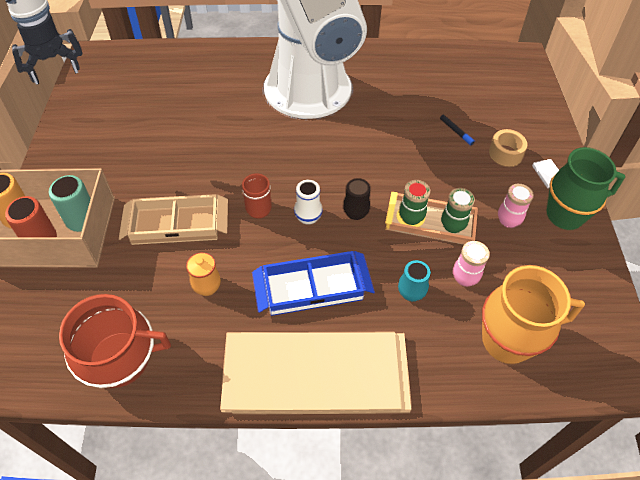

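View pics/top0.png

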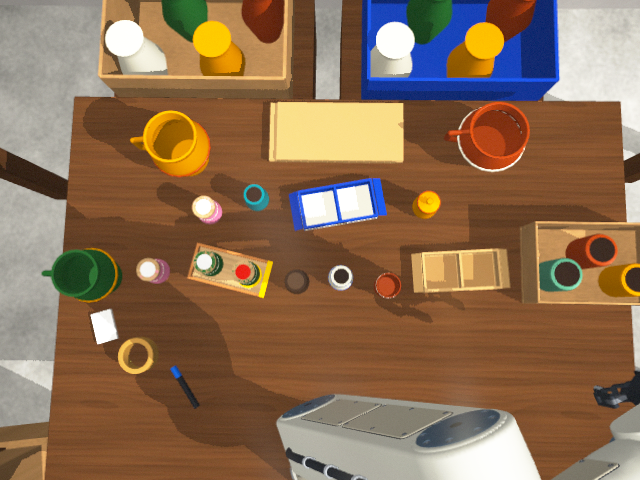

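The scene view shows the robot at the top, with red beaker (257,196), vase (308,200), black (357,198), lane jars red sticker (415,200) and white sticker (459,210), honey (203,273) and teal (415,280). The blue carton is at (313,282) and the brown at (175,218). In the top view the lane's yellow lip is at (268,278), with the red sticker at (243,272) and the white at (208,262). The pink jars at (207,208) and (152,270), the large jugs and the crates are decoys. I'll confirm this in one enlarged crop.

```bash
cat > h.py <<'E'
from rig import *
import cv2, numpy as np
def ray(f,px):
    K=np.array(f["camera_matrix"]);d=np.array([f["k1"],0,0,0,0.])
    n=cv2.undistortPoints(np.array(px,float).reshape(-1,1,2),K,d)[:,0]
    R=cv2.Rodrigues(np.array(f["rvec"]))[0];t=np.array(f["tvec"]).ravel()
    return -R.T@t,np.c_[n,np.ones(len(n))]@R
def plane(f,px,z):
    c,v=ray(f,px);return c+v*((z-c[2])/v[:,2])[:,None]
def proj(f,P):
    return cv2.projectPoints(np.array(P,float).reshape(-1,1,3),np.array(f["rvec"]),np.array(f["tvec"]),np.array(f["camera_matrix"]),np.array([f["k1"],0,0,0,0.]))[0][:,0]
E
python3 - <<'E'
import cv2,numpy as np
t=cv2.imread("pics/top0.png")[170:310,180:580];s=cv2.imread("pics/scene0.png")[165:320,110:510]
cv2.imwrite("pics/crop1.png",cv2.resize(np.vstack([t,s]),None,fx=2,fy=2,interpolation=cv2.INTER_CUBIC))
E
```

```text
(no output)
```

View pics/crop1.png

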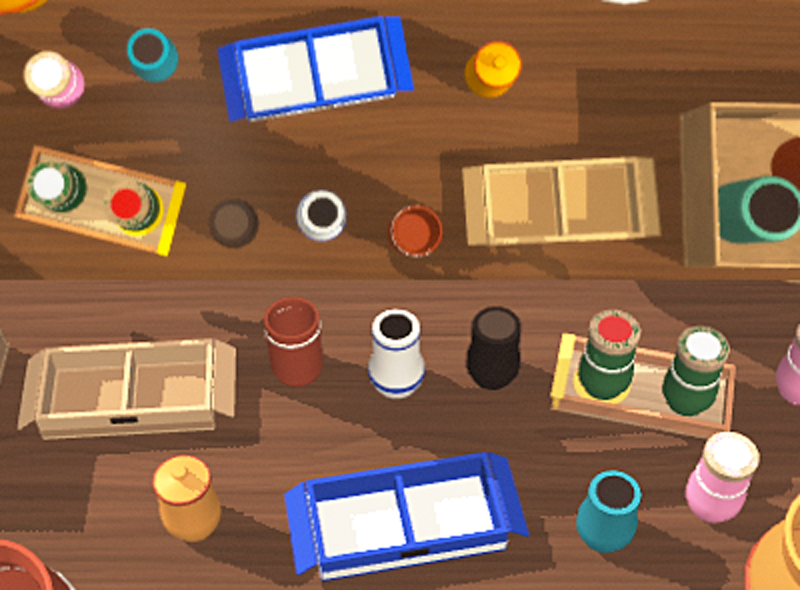

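The crop confirms the identities: the red-sticker jar stands at the yellow-lip end, the white-sticker green jar is behind it, and the pink ones are decoys. Next I'll take the numbers for the pots, plus an enlarged view of the cartons for their corners.

```bash
python3 - <<'E'
from h import *
T=grab_frame("top");S=grab_frame("scene")
import pickle;pickle.dump((T,S),open("f0.pkl","wb"))
def cent(f,seed,h,s=(0,256),v=(0,256),r=18,ell=False):
    x0,y0=seed;im=cv2.cvtColor(f["pixels"],cv2.COLOR_BGR2HSV)
    m=cv2.inRange(im,(h[0],s[0],v[0]),(h[1],s[1]-1,v[1]-1))
    k=np.zeros_like(m);cv2.circle(k,seed,r,255,-1);m&=k
    n,l,st,c=cv2.connectedComponentsWithStats(m);i=1+st[1:,4].argmax();return c[i],st[i]
for nm,f,seed,z,kw in [
 ("old T",T,(243,272),106,dict(h=(0,8),s=(150,256),r=10)),("old S",S,(417,190),106,dict(h=(0,8),s=(150,256),r=14)),
 ("new T",T,(204,262),106,dict(h=(0,180),s=(0,40),v=(200,256),r=11)),("new S",S,(461,198),106,dict(h=(0,180),s=(0,40),v=(200,256),r=13)),
 ("vase T",T,(341,276),95,dict(h=(0,180),v=(0,70),r=12)),("vase S",S,(308,188),95,dict(h=(0,180),v=(0,70),r=14)),
 ("honey T",T,(427,205),88,dict(h=(12,30),s=(170,256),v=(150,256),r=18)),
 ("beak T",T,(388,285),95,dict(h=(0,9),s=(140,256),r=18)),
 ("black T",T,(296,281),90,dict(h=(0,180),v=(0,80),r=16)),
 ("black S",S,(357,187),90,dict(h=(0,180),v=(0,90),r=12)),
 ("teal T",T,(256,194),85,dict(h=(0,180),v=(0,80),r=12)),
 ]:
    c,st=cent(f,seed,**kw);print(nm,c.round(1),st,plane(f,[c],z)[0].round(1))
# hand picked
print("beakrim T",plane(T,[(388,285.5)],95)[0].round(1),"S",plane(S,[(110+293/2,165+(319-280)/2)],95)[0].round(1))
print("honeyknob T",plane(T,[(180+498/2,170+60/2)],104)[0].round(1),"S",plane(S,[(110+184/2,165+(468-280)/2)],104)[0].round(1))
print("cams",ray(T,[(0,0)])[0],ray(S,[(0,0)])[0])
t=T["pixels"];s=S["pixels"]
P=[cv2.resize(i,(400,300),interpolation=cv2.INTER_CUBIC) for i in (t[165:240,285:385+0],t[235:310,410:510],s[240:325,250:375][:94],s[180:255,115:235])]
cv2.imwrite("pics/cart.png",np.vstack([np.hstack(P[:2]),np.hstack(P[2:])]))
E
```

```text
old T [242.5 271.4] [235 264  16  16 185] [461.8 244.7 106. ]
old S [417.1 188.9] [409 183  17  13 174] [462.7 247.  106. ]
new T [203.9 261.3] [197 254  15  16 190] [485.2 341.3 106. ]
new S [461.3 197.4] [453 191  18  14 192] [486.7 343.4 106. ]
vase T [340.8 275.9] [334 270  14  13 148] [455.5   2.   95. ]
vase S [307.6 188.1] [300 183  16  12 149] [451.4   3.9  95. ]
honey T [427.1 204.2] [413 191  28  28 527] [ 640.4 -213.    88. ]
beak T [387.7 285. ] [374 273  28  25 504] [ 435.3 -113.9   95. ]
black T [304.3 282.4] [296 271  13  23  79] [438.1  92.3  90. ]
black S [356.6 189.3] [346 178  24  22 194] [450.7 113.8  90. ]Traceback (most recent call last):
  File "<stdin>", line 19, in <module>
  File "<stdin>", line 8, in cent
ValueError: attempt to get argmax of an empty sequence
```

```bash
python3 - <<'E'
from h import *
import pickle;T,S=pickle.load(open("f0.pkl","rb"))
tc=lambda x,y:(180+x/2,170+y/2)
sc=lambda x,y:(110+x/2,165+(y-280)/2)
for n,f,p,z in [("beak",T,(388,285.5),95),("beak",S,sc(293,319),95),("honey",T,tc(498,60),104),("honey",S,sc(184,468),104),("black",T,tc(234,222),90),("black",S,sc(496,324),90),("teal",T,tc(151,48),85),("teal",S,sc(614,492),85),("vaseb",T,tc(322,213),102),("vase",S,sc(396,325),102)]:
    print(n,plane(f,[p],z)[0].round(1))
t=T["pixels"];s=S["pixels"]
P=[cv2.resize(i,(400,300),interpolation=cv2.INTER_CUBIC) for i in (t[165:240,288:388],t[235:310,410:510],s[240:330,252:372],s[175:265,115:235])]
cv2.imwrite("pics/cart.png",np.vstack([np.hstack(P[:2]),np.hstack(P[2:])]))
E
```

```text
beak [ 434.2 -114.6   95. ]
beak [ 440.5 -110.7   95. ]
honey [ 648.1 -214.9  104. ]
honey [ 645.6 -209.6  104. ]
black [441.3 110.5  90. ]
black [443.9 117.3  90. ]
teal [660.8 221.8  85. ]
teal [663.9 228.2  85. ]
vaseb [453.8   1.7 102. ]
vase [455.6   4.9 102. ]
```

View pics/cart.png

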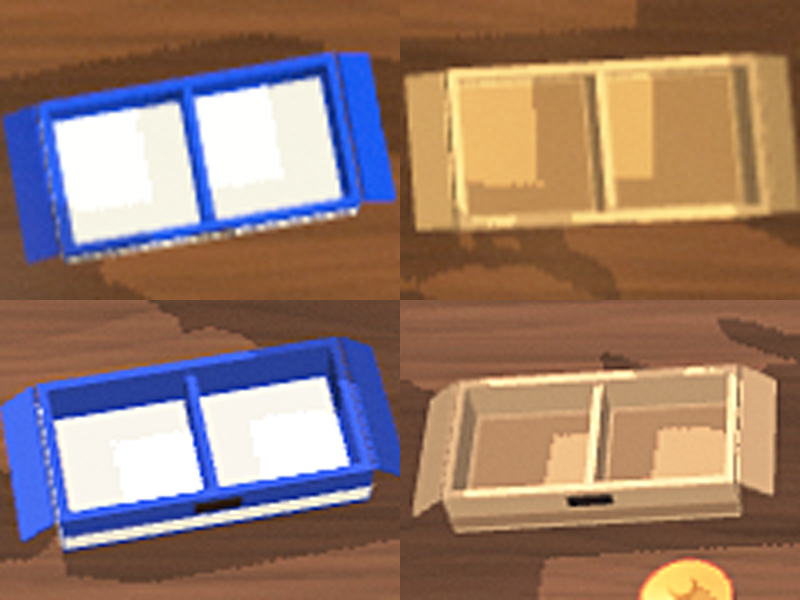

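```bash
python3 - <<'E'
from h import *
import pickle;T,S=pickle.load(open("f0.pkl","rb"))
D={"blueT":(T,(288,165),4,(0,0),[(42,102),(332,55),(357,204),(63,251)]),
"kraftT":(T,(410,235),4,(400,0),[(448,70),(745,55),(768,212),(455,228)]),
"blueS":(S,(252,240),10/3,(0,300),[(337,338),(42,385),(59,521),(370,477)]),
"kraftS":(S,(115,175),10/3,(400,300),[(737,368),(463,382),(448,499),(742,490)])}
for n,(f,o,k,off,p) in D.items():
    w=plane(f,(np.array(p)-off)/k+o,40)[:,:2];c=w.mean(0)
    d=[np.linalg.norm(w[i]-w[(i+1)%4]) for i in range(4)]
    r=cv2.minAreaRect(w.astype(np.float32))
    e=(w[0]+w[3]-w[1]-w[2]) ; ang=np.arctan2(e[1],e[0])
    print(n,c.round(1),np.round(d,0),"yaxis ang",round(ang,3),w.round().tolist())
E
```

```text
blueT [648.5  11.5] [193. 100. 194. 100.] yaxis ang 1.748 [[681.0, 115.0], [715.0, -75.0], [616.0, -92.0], [582.0, 99.0]]
kraftT [ 478.7 -306.7] [190. 101. 199. 101.] yaxis ang 1.64 [[523.0, -208.0], [536.0, -398.0], [435.0, -410.0], [421.0, -212.0]]
blueS [653.5  15.3] [194. 100. 195. 106.] yaxis ang 1.741 [[585.0, 103.0], [621.0, -88.0], [719.0, -73.0], [689.0, 119.0]]
kraftS [ 483.7 -301.8] [194. 101. 199. 106.] yaxis ang 1.617 [[426.0, -210.0], [438.0, -404.0], [539.0, -396.0], [532.0, -197.0]]
```

The corners of both views agree within 5 mm, at about 100 x 195 mm.

- **Brown carton:** centre (481,-304), compartments at about (478,-256) and (484,-352).
- **Blue carton:** centre (650,13), compartments at about (642,60) and (658,-34).
- **Pots:** old jar (462,246), new jar (486,342), vase (455,3), beaker (437,-113), honey (647,-212).

I'll turn the tool to yaw π/2. A row's x is then world +y, its y is world +x and its z is down.

```bash
python3 -m jog '[{"spin":-0.1186},{"spin":-0.1186},{"spin":-0.1186},{"spin":-0.1186},{"spin":-0.1186},{"spin":-0.1186},{"spin":-0.1186},{"spin":-0.1186},{"spin":-0.1186},{"spin":-0.1186},{},{}]' 40
```

```text
schema error: expected keys x, y, z, spin, grip
```

```bash
python3 -m jog '[{"x":0,"y":0,"z":0,"spin":-0.1186,"grip":0},{"x":0,"y":0,"z":0,"spin":-0.1186,"grip":0},{"x":0,"y":0,"z":0,"spin":-0.1186,"grip":0},{"x":0,"y":0,"z":0,"spin":-0.1186,"grip":0},{"x":0,"y":0,"z":0,"spin":-0.1186,"grip":0},{"x":0,"y":0,"z":0,"spin":-0.1186,"grip":0},{"x":0,"y":0,"z":0,"spin":-0.1186,"grip":0},{"x":0,"y":0,"z":0,"spin":-0.1186,"grip":0},{"x":0,"y":0,"z":0,"spin":-0.1186,"grip":0},{"x":0,"y":0,"z":0,"spin":-0.1186,"grip":0},{"x":0,"y":0,"z":0,"spin":0,"grip":0},{"x":0,"y":0,"z":0,"spin":0,"grip":0}]' 40
```

```text
clock: 1.2
eef_pos: [234.6, -579.2, 211.0]
tcp_rot: [-3.141, -0.0, 1.567]
contact_force: [0.2, 0.7, -0.0]
opening: 1.002
grasp_force: 0.0
```

```bash
python3 -m jog '[{"x":1.5,"y":0.5,"z":0,"spin":0,"grip":0},{"x":3.5,"y":1,"z":0,"spin":0,"grip":0},{"x":3.5,"y":1,"z":0,"spin":0,"grip":0},{"x":3.5,"y":1,"z":0,"spin":0,"grip":0},{"x":3.5,"y":1,"z":0,"spin":0,"grip":0},{"x":3.5,"y":1,"z":0,"spin":0,"grip":0},{"x":3.5,"y":1,"z":0,"spin":0,"grip":0},{"x":3.5,"y":1,"z":0,"spin":0,"grip":0},{"x":3.5,"y":1,"z":0,"spin":0,"grip":0},{"x":3.5,"y":1,"z":0,"spin":0,"grip":0},{"x":3.5,"y":1,"z":0,"spin":0,"grip":0},{"x":3.5,"y":1,"z":0,"spin":0,"grip":0},{"x":3.5,"y":1,"z":0,"spin":0,"grip":0},{"x":3.5,"y":1,"z":0,"spin":0,"grip":0},{"x":3.5,"y":1,"z":0,"spin":0,"grip":0},{"x":3.5,"y":1,"z":0,"spin":0,"grip":0},{"x":3.5,"y":1,"z":0,"spin":0,"grip":0},{"x":3.5,"y":1,"z":0,"spin":0,"grip":0},{"x":3.5,"y":1,"z":0,"spin":0,"grip":0},{"x":3.5,"y":1,"z":0,"spin":0,"grip":0}]'; python3 -m jog '[{"x":3.5,"y":1,"z":0,"spin":0,"grip":0},{"x":3.5,"y":1,"z":0,"spin":0,"grip":0},{"x":3.5,"y":1,"z":0,"spin":0,"grip":0},{"x":2,"y":0.5,"z":0,"spin":0,"grip":0},{"x":0,"y":0,"z":0,"spin":0,"grip":0},{"x":0,"y":0,"z":0,"spin":0,"grip":0},{"x":0,"y":0,"z":0,"spin":0,"grip":0}]'
```

```text
clock: 2.87
eef_pos: [429.8, 102.7, 211.4]
tcp_rot: [3.141, -0.0, 1.567]
contact_force: [0.4, -0.4, -0.5]
opening: 0.999
grasp_force: 0.0
clock: 3.45
eef_pos: [464.1, 225.1, 210.9]
tcp_rot: [-3.141, 0.001, 1.569]
contact_force: [-0.9, -0.1, -0.5]
opening: 0.999
grasp_force: 0.0
```

```bash
python3 -m jog '[{"x":1,"y":-0.1,"z":0,"spin":0,"grip":0},{"x":1.1,"y":-0.1,"z":0,"spin":0,"grip":0},{"x":0,"y":0,"z":2.5,"spin":0,"grip":0},{"x":0,"y":0,"z":2.5,"spin":0,"grip":0},{"x":0,"y":0,"z":2.5,"spin":0,"grip":0},{"x":0,"y":0,"z":2,"spin":0,"grip":0},{"x":0,"y":0,"z":2,"spin":0,"grip":0},{"x":0,"y":0,"z":2,"spin":0,"grip":0},{"x":0,"y":0,"z":1,"spin":0,"grip":0},{"x":0,"y":0,"z":0.5,"spin":0,"grip":0},{"x":0,"y":0,"z":0,"spin":0,"grip":0},{"x":0,"y":0,"z":0,"spin":0,"grip":0}]'; python3 - <<'E'
from h import *
a=grab_frame("scene")["pixels"][130:250,330:490];b=grab_frame("top")["pixels"][220:310,180:300]
cv2.imwrite("pics/g1.png",np.hstack([cv2.resize(a,(400,300),interpolation=2),cv2.resize(b,(400,300),interpolation=2)]))
E
```

```text
clock: 4.45
eef_pos: [463.1, 247.0, 61.8]
tcp_rot: [3.141, -0.0, 1.57]
contact_force: [0.1, -0.1, -0.1]
opening: 1.0
grasp_force: 0.0
```

View pics/g1.png

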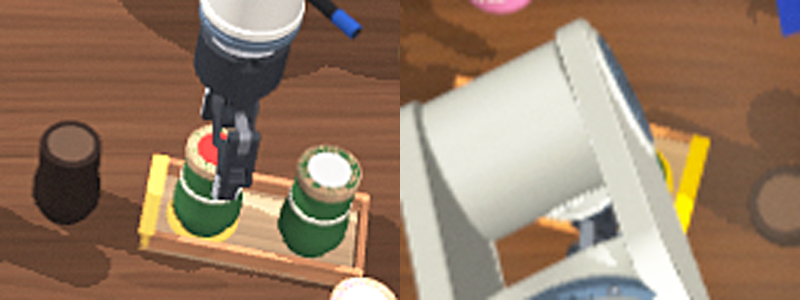

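The jar's neck stands between the fingers; the near finger tip is at image (419,206), a bit to the right of the lid. I'll check by projection that it is centred.

```bash
python3 - <<'E'
from h import *
import pickle;T,S=pickle.load(open("f0.pkl","rb"))
print(proj(S,[(463+45,247,75),(463+55,247,75),(463,247,106),(463,247,56),(463,247,6)]).round(1))
E
```

```text
[[417.3 213.6]
 [417.7 217.2]
 [417.1 189. ]
 [413.9 203.1]
 [410.9 216.4]]
```

```bash
python3 -m jog '[{"x":0,"y":0,"z":0.4,"spin":0,"grip":0},{"x":0,"y":0,"z":0,"spin":0,"grip":0.25},{"x":0,"y":0,"z":0,"spin":0,"grip":0.5},{"x":0,"y":0,"z":0,"spin":0,"grip":0.6},{"x":0,"y":0,"z":0,"spin":0,"grip":0.6},{"x":0,"y":0,"z":0,"spin":0,"grip":0.6},{"x":0,"y":0,"z":0,"spin":0,"grip":0.6},{"x":0,"y":0,"z":0,"spin":0,"grip":0.6},{"x":0,"y":0,"z":0,"spin":0,"grip":0.6},{"x":0,"y":0,"z":0,"spin":0,"grip":0.6},{"x":0,"y":0,"z":0,"spin":0,"grip":0.6},{"x":0,"y":0,"z":0,"spin":0,"grip":0.6}]' 50
```

```text
clock: 5.55
eef_pos: [462.8, 246.8, 57.7]
tcp_rot: [3.141, -0.0, 1.571]
contact_force: [-1.9, -1.5, 5.2]
opening: 0.632
grasp_force: 52.0
```

```bash
python3 -m jog '[{"x":0,"y":0,"z":-0.5,"spin":0,"grip":0.6},{"x":0,"y":0,"z":-1,"spin":0,"grip":0.6},{"x":0,"y":0,"z":-2,"spin":0,"grip":0.6},{"x":0,"y":0,"z":-2.5,"spin":0,"grip":0.6},{"x":0,"y":0,"z":-2.5,"spin":0,"grip":0.6},{"x":0,"y":0,"z":-2.5,"spin":0,"grip":0.6},{"x":0,"y":0,"z":-2,"spin":0,"grip":0.6},{"x":0,"y":0,"z":-1.5,"spin":0,"grip":0.6},{"x":0,"y":0,"z":-0.5,"spin":0,"grip":0.6},{"x":0,"y":0,"z":0,"spin":0,"grip":0.6}]'
```

```text
clock: 6.38
eef_pos: [463.2, 247.0, 208.8]
tcp_rot: [3.139, -0.001, 1.571]
contact_force: [0.2, -0.2, -2.8]
opening: 0.631
grasp_force: 53.7
```

```bash
python3 -m jog '[{"x":-1,"y":0,"z":0,"spin":0,"grip":0.6},{"x":-2,"y":0.1,"z":0,"spin":0,"grip":0.6},{"x":-3,"y":0.1,"z":0,"spin":0,"grip":0.6},{"x":-3.5,"y":0.1,"z":0,"spin":0,"grip":0.6},{"x":-3.5,"y":0.1,"z":0,"spin":0,"grip":0.6},{"x":-3.5,"y":0.1,"z":0,"spin":0,"grip":0.6},{"x":-3.5,"y":0.1,"z":0,"spin":0,"grip":0.6},{"x":-3.5,"y":0.1,"z":0,"spin":0,"grip":0.6},{"x":-3.5,"y":0.1,"z":0,"spin":0,"grip":0.6},{"x":-3.5,"y":0.1,"z":0,"spin":0,"grip":0.6},{"x":-3.5,"y":0.1,"z":0,"spin":0,"grip":0.6},{"x":-3.5,"y":0.1,"z":0,"spin":0,"grip":0.6},{"x":-3.5,"y":0.1,"z":0,"spin":0,"grip":0.6},{"x":-3.5,"y":0.1,"z":0,"spin":0,"grip":0.6},{"x":-3.5,"y":0.1,"z":0,"spin":0,"grip":0.6},{"x":-3.5,"y":0.1,"z":0,"spin":0,"grip":0.6},{"x":-3,"y":0.1,"z":0,"spin":0,"grip":0.6},{"x":-2.5,"y":0.1,"z":0,"spin":0,"grip":0.6},{"x":-2,"y":0.2,"z":0,"spin":0,"grip":0.6},{"x":-1,"y":0.2,"z":0,"spin":0,"grip":0.6}]'; python3 -m jog '[{"x":0,"y":0,"z":0,"spin":0,"grip":0.6},{"x":0,"y":0,"z":0,"spin":0,"grip":0.6}]'
```

```text
clock: 8.05
eef_pos: [482.0, -355.5, 205.3]
tcp_rot: [-3.139, -0.001, 1.569]
contact_force: [-0.0, -0.6, -3.3]
opening: 0.633
grasp_force: 53.7
clock: 8.22
eef_pos: [482.7, -352.7, 205.9]
tcp_rot: [-3.14, -0.002, 1.57]
contact_force: [0.2, 0.9, -2.6]
opening: 0.634
grasp_force: 53.6
```

```bash
python3 -m jog '[{"x":0,"y":0.1,"z":1,"spin":0,"grip":0.6},{"x":0,"y":0,"z":2,"spin":0,"grip":0.6},{"x":0,"y":0,"z":2.5,"spin":0,"grip":0.6},{"x":0,"y":0,"z":2.5,"spin":0,"grip":0.6},{"x":0,"y":0,"z":2,"spin":0,"grip":0.6},{"x":0,"y":0,"z":1.5,"spin":0,"grip":0.6},{"x":0,"y":0,"z":1,"spin":0,"grip":0.6},{"x":0,"y":0,"z":0.8,"spin":0,"grip":0.6},{"x":0,"y":0,"z":0.4,"spin":0,"grip":0.6},{"x":0,"y":0,"z":0.3,"spin":0,"grip":0.6},{"x":0,"y":0,"z":0.3,"spin":0,"grip":0.6},{"x":0,"y":0,"z":0,"spin":0,"grip":0.6},{"x":0,"y":0,"z":0,"spin":0,"grip":0.6}]'; python3 - <<'E'
from h import *
a=grab_frame("scene")["pixels"][120:270,80:280]
cv2.imwrite("pics/p1.png",cv2.resize(a,(800,600),interpolation=2))
E
```

```text
clock: 9.3
eef_pos: [484.9, -353.5, 64.7]
tcp_rot: [3.141, 0.0, 1.571]
contact_force: [0.5, 0.3, -3.3]
opening: 0.629
grasp_force: 53.7
```

View pics/p1.png

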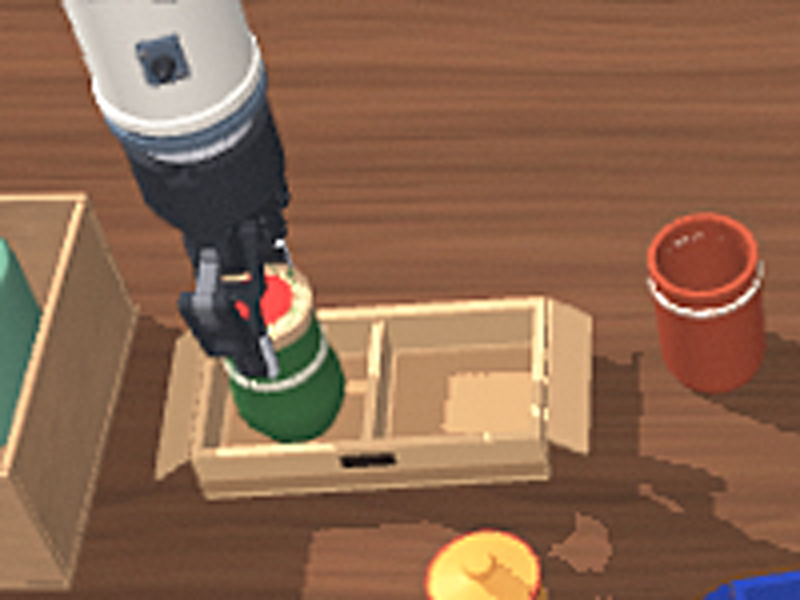

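The jar is inside the left compartment, at (290,390) in the crop, with room on both sides. About 7 mm remain.

```bash
python3 -m jog '[{"x":0,"y":0,"z":0.3,"spin":0,"grip":0.6},{"x":0,"y":0,"z":0.2,"spin":0,"grip":0.6},{"x":0,"y":0,"z":0.2,"spin":0,"grip":0.6},{"x":0,"y":0,"z":0,"spin":0,"grip":0.6},{"x":0,"y":0,"z":0,"spin":0,"grip":0.6}]'
```

```text
clock: 9.77
eef_pos: [484.7, -353.5, 57.7]
tcp_rot: [3.141, 0.0, 1.571]
contact_force: [-1.4, 0.2, 4.8]
opening: 0.632
grasp_force: 54.3
```

```bash
python3 -m jog '[{"x":0,"y":0,"z":0,"spin":0,"grip":0.35},{"x":0,"y":0,"z":0,"spin":0,"grip":0.3},{"x":0,"y":0,"z":0,"spin":0,"grip":0.15},{"x":0,"y":0,"z":0,"spin":0,"grip":0},{"x":0,"y":0,"z":0,"spin":0,"grip":0},{"x":0,"y":0,"z":0,"spin":0,"grip":0},{"x":0,"y":0,"z":-0.5,"spin":0,"grip":0},{"x":0,"y":0,"z":-1.5,"spin":0,"grip":0},{"x":0,"y":0,"z":-2,"spin":0,"grip":0},{"x":0,"y":0,"z":-3,"spin":0,"grip":0},{"x":0,"y":0,"z":-3,"spin":0,"grip":0},{"x":0,"y":0,"z":-3,"spin":0,"grip":0},{"x":0,"y":0,"z":-2,"spin":0,"grip":0}]'
```

```text
clock: 10.85
eef_pos: [485.3, -353.8, 210.7]
tcp_rot: [3.139, 0.002, 1.571]
contact_force: [0.8, 0.7, 0.6]
opening: 1.0
grasp_force: 0.0
```

```bash
python3 -m jog '[{"x":1,"y":-0.2,"z":0,"spin":0,"grip":0},{"x":3,"y":-0.5,"z":0,"spin":0,"grip":0},{"x":3,"y":-0.5,"z":0,"spin":0,"grip":0},{"x":3,"y":-0.5,"z":0,"spin":0,"grip":0},{"x":3,"y":-0.6,"z":0,"spin":0,"grip":0},{"x":3,"y":-0.6,"z":0,"spin":0,"grip":0},{"x":3,"y":-0.6,"z":0,"spin":0,"grip":0},{"x":3,"y":-0.6,"z":0,"spin":0,"grip":0},{"x":2,"y":-0.6,"z":0,"spin":0,"grip":0},{"x":0,"y":0,"z":1,"spin":0,"grip":0},{"x":0,"y":0,"z":2,"spin":0,"grip":0},{"x":0,"y":0,"z":2,"spin":0,"grip":0},{"x":0,"y":0,"z":0,"spin":0,"grip":0}]'; python3 - <<'E'
from h import *
a=grab_frame("scene")["pixels"][120:270,110:310]
cv2.imwrite("pics/p2.png",cv2.resize(a,(800,600),interpolation=2))
E
```

```text
clock: 11.93
eef_pos: [435.0, -112.7, 153.9]
tcp_rot: [-3.136, -0.001, 1.571]
contact_force: [-1.5, -0.6, -1.2]
opening: 0.999
grasp_force: 0.0
```

View pics/p2.png

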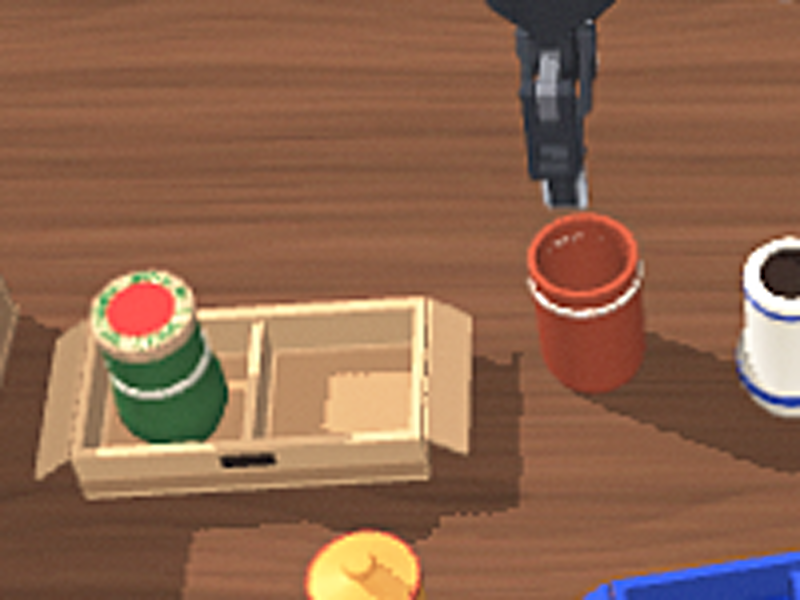

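The old jar stands upright in the left compartment (sticker at crop (144,308)), and the beaker (583,254) is still standing and lies ahead of the gripper.

```bash
python3 -c "
from h import *
import pickle;T,S=pickle.load(open('f0.pkl','rb'))
print(plane(S,[(110+144/4,120+308/4)],106),plane(S,[(110+583/4,120+254/4)],95))"
python3 -m jog '[{"x":0,"y":0.2,"z":1,"spin":0,"grip":0},{"x":0,"y":0,"z":2,"spin":0,"grip":0},{"x":0,"y":0,"z":2,"spin":0,"grip":0},{"x":0,"y":0,"z":2,"spin":0,"grip":0},{"x":0,"y":0,"z":2,"spin":0,"grip":0},{"x":0,"y":0,"z":1,"spin":0,"grip":0},{"x":0,"y":0,"z":0.5,"spin":0,"grip":0},{"x":0,"y":0,"z":0,"spin":0,"grip":0},{"x":0,"y":0,"z":0,"spin":0,"grip":0}]'
```

```text
[[ 484.17147548 -351.51031721  106.        ]] [[ 437.56560696 -112.52428716   95.        ]]
clock: 12.73
eef_pos: [440.2, -113.5, 52.7]
tcp_rot: [3.141, 0.0, 1.571]
contact_force: [-0.1, -0.6, 0.3]
opening: 1.003
grasp_force: 0.0
```

```bash
python3 -m jog '[{"x":0,"y":-0.2,"z":0.4,"spin":0,"grip":0},{"x":0,"y":0,"z":0.4,"spin":0,"grip":0},{"x":0,"y":0,"z":0,"spin":0,"grip":0.2},{"x":0,"y":0,"z":0,"spin":0,"grip":0.4},{"x":0,"y":0,"z":0,"spin":0,"grip":0.55},{"x":0,"y":0,"z":0,"spin":0,"grip":0.55},{"x":0,"y":0,"z":0,"spin":0,"grip":0.55},{"x":0,"y":0,"z":0,"spin":0,"grip":0.55},{"x":0,"y":0,"z":0,"spin":0,"grip":0.55},{"x":0,"y":0,"z":0,"spin":0,"grip":0.55},{"x":0,"y":0,"z":0,"spin":0,"grip":0.55}]'
```

```text
clock: 13.65
eef_pos: [437.6, -113.3, 44.8]
tcp_rot: [3.141, 0.0, 1.571]
contact_force: [-3.1, -0.6, 7.6]
opening: 0.7
grasp_force: 52.4
```

```bash
python3 -m jog '[{"x":0,"y":0,"z":-0.5,"spin":0,"grip":0.55},{"x":0,"y":0,"z":-1.5,"spin":0,"grip":0.55},{"x":0,"y":0,"z":-2,"spin":0,"grip":0.55},{"x":0,"y":0,"z":-2,"spin":0,"grip":0.55},{"x":0,"y":0,"z":-2,"spin":0,"grip":0.55},{"x":0,"y":0,"z":-1,"spin":0,"grip":0.55},{"x":-1.3,"y":0.3,"z":0,"spin":0,"grip":0.55},{"x":-2,"y":0.6,"z":0,"spin":0,"grip":0.55},{"x":-2.5,"y":0.8,"z":0,"spin":0,"grip":0.55},{"x":-2.5,"y":0.8,"z":0,"spin":0,"grip":0.55},{"x":-2.5,"y":0.8,"z":0,"spin":0,"grip":0.55},{"x":-2,"y":0.6,"z":0,"spin":0,"grip":0.55},{"x":-1.5,"y":0.2,"z":0,"spin":0,"grip":0.55},{"x":0,"y":0,"z":0,"spin":0,"grip":0.55},{"x":0,"y":0,"z":0,"spin":0,"grip":0.55},{"x":0,"y":0,"z":0,"spin":0,"grip":0.55}]'
```

```text
clock: 14.98
eef_pos: [477.8, -255.4, 133.8]
tcp_rot: [-3.14, -0.001, 1.571]
contact_force: [-0.6, -0.4, -3.0]
opening: 0.699
grasp_force: 54.9
```

Need to come down 8.3 cm.

```bash
python3 -m jog '[{"x":0,"y":0,"z":1,"spin":0,"grip":0.55},{"x":0,"y":0,"z":2,"spin":0,"grip":0.55},{"x":0,"y":0,"z":2,"spin":0,"grip":0.55},{"x":0,"y":0,"z":1.5,"spin":0,"grip":0.55},{"x":0,"y":0,"z":0.8,"spin":0,"grip":0.55},{"x":0,"y":0,"z":0.4,"spin":0,"grip":0.55},{"x":0,"y":0,"z":0.2,"spin":0,"grip":0.55},{"x":0,"y":0,"z":0.2,"spin":0,"grip":0.55},{"x":0,"y":0,"z":0.1,"spin":0,"grip":0.55},{"x":0,"y":0,"z":0,"spin":0,"grip":0.55},{"x":0,"y":0,"z":0,"spin":0,"grip":0.55}]'
```

```text
clock: 15.9
eef_pos: [479.0, -256.5, 52.7]
tcp_rot: [3.141, 0.0, 1.571]
contact_force: [-0.3, -0.2, -2.0]
opening: 0.695
grasp_force: 54.8
```

```bash
python3 -m jog '[{"x":0,"y":0,"z":0.1,"spin":0,"grip":0.55},{"x":0,"y":0,"z":0.1,"spin":0,"grip":0.55},{"x":0,"y":0,"z":0,"spin":0,"grip":0.55},{"x":0,"y":0,"z":0,"spin":0,"grip":0.55}]'
```

```text
clock: 16.23
eef_pos: [478.9, -256.6, 50.8]
tcp_rot: [3.141, 0.0, 1.571]
contact_force: [-1.6, 0.8, 5.3]
opening: 0.693
grasp_force: 55.6
```

```bash
python3 -m jog '[{"x":0,"y":0,"z":0,"spin":0,"grip":0.28},{"x":0,"y":0,"z":0,"spin":0,"grip":0.2},{"x":0,"y":0,"z":0,"spin":0,"grip":0.1},{"x":0,"y":0,"z":0,"spin":0,"grip":0},{"x":0,"y":0,"z":0,"spin":0,"grip":0},{"x":0,"y":0,"z":0,"spin":0,"grip":0},{"x":0,"y":0,"z":-0.5,"spin":0,"grip":0},{"x":0,"y":0,"z":-1.5,"spin":0,"grip":0},{"x":0,"y":0,"z":-3,"spin":0,"grip":0},{"x":0,"y":0,"z":-3,"spin":0,"grip":0},{"x":0,"y":0,"z":-3,"spin":0,"grip":0},{"x":0,"y":0,"z":-3,"spin":0,"grip":0},{"x":0.4,"y":1.8,"z":0,"spin":0,"grip":0},{"x":0.8,"y":3,"z":0,"spin":0,"grip":0},{"x":0.8,"y":3,"z":0,"spin":0,"grip":0},{"x":0.8,"y":3,"z":0,"spin":0,"grip":0},{"x":0.8,"y":3,"z":0,"spin":0,"grip":0},{"x":0.8,"y":3,"z":0,"spin":0,"grip":0},{"x":0,"y":0,"z":0,"spin":0,"grip":0},{"x":0,"y":0,"z":0,"spin":0,"grip":0}]'; python3 - <<'E'
from h import *
S=grab_frame("scene");a=S["pixels"][120:320,110:376]
cv2.imwrite("pics/p3.png",cv2.resize(a,None,fx=3,fy=3,interpolation=2))
E
```

```text
clock: 17.9
eef_pos: [647.5, -211.6, 189.9]
tcp_rot: [-3.141, -0.0, 1.572]
contact_force: [-0.9, 1.0, -0.3]
opening: 1.0
grasp_force: 0.0
```

View pics/p3.png

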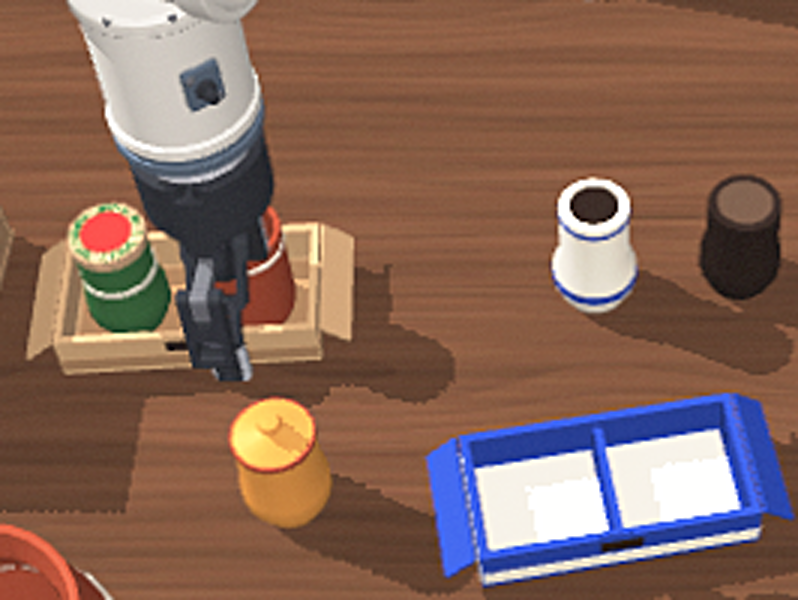

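The beaker and old jar both stand in the brown carton, and the honey pot (crop (273,435)) is straight below the gripper.

```bash
python3 -m jog '[{"x":0,"y":0,"z":1,"spin":0,"grip":0},{"x":0,"y":0,"z":2.5,"spin":0,"grip":0},{"x":0,"y":0,"z":2.5,"spin":0,"grip":0},{"x":0,"y":0,"z":2.5,"spin":0,"grip":0},{"x":0,"y":0,"z":2.5,"spin":0,"grip":0},{"x":0,"y":0,"z":2,"spin":0,"grip":0},{"x":0,"y":0,"z":1,"spin":0,"grip":0},{"x":0,"y":0,"z":0.5,"spin":0,"grip":0},{"x":0,"y":0,"z":0,"spin":0,"grip":0},{"x":0,"y":0,"z":0,"spin":0,"grip":0.2},{"x":0,"y":0,"z":0,"spin":0,"grip":0.4},{"x":0,"y":0,"z":0,"spin":0,"grip":0.55},{"x":0,"y":0,"z":0,"spin":0,"grip":0.6},{"x":0,"y":0,"z":0,"spin":0,"grip":0.6},{"x":0,"y":0,"z":0,"spin":0,"grip":0.6},{"x":0,"y":0,"z":0,"spin":0,"grip":0.6},{"x":0,"y":0,"z":0,"spin":0,"grip":0.6},{"x":0,"y":0,"z":0,"spin":0,"grip":0.6},{"x":0,"y":0,"z":0,"spin":0,"grip":0.6}]'
```

```text
clock: 19.53
eef_pos: [647.8, -212.7, 47.0]
tcp_rot: [3.139, 0.001, 1.571]
contact_force: [0.1, -0.2, 7.0]
opening: 0.654
grasp_force: 53.3
```

```bash
python3 -m jog '[{"x":0,"y":0,"z":-0.5,"spin":0,"grip":0.6},{"x":0,"y":0,"z":-1.5,"spin":0,"grip":0.6},{"x":0,"y":0,"z":-2,"spin":0,"grip":0.6},{"x":0,"y":0,"z":-2,"spin":0,"grip":0.6},{"x":0,"y":0,"z":-2,"spin":0,"grip":0.6},{"x":0,"y":0,"z":-1,"spin":0,"grip":0.6},{"x":1.3,"y":0.05,"z":0,"spin":0,"grip":0.6},{"x":2.5,"y":0.1,"z":0,"spin":0,"grip":0.6},{"x":2.5,"y":0.2,"z":0,"spin":0,"grip":0.6},{"x":2.5,"y":0.2,"z":0,"spin":0,"grip":0.6},{"x":2.5,"y":0.2,"z":0,"spin":0,"grip":0.6},{"x":2.5,"y":0.2,"z":0,"spin":0,"grip":0.6},{"x":2.5,"y":0.1,"z":0,"spin":0,"grip":0.6},{"x":1.5,"y":0,"z":0,"spin":0,"grip":0.6},{"x":0,"y":0,"z":0,"spin":0,"grip":0.6},{"x":0,"y":0,"z":0,"spin":0,"grip":0.6},{"x":0,"y":0,"z":0,"spin":0,"grip":0.6}]'
```

```text
clock: 20.95
eef_pos: [656.7, -34.7, 134.7]
tcp_rot: [-3.141, 0.0, 1.571]
contact_force: [-0.0, 0.1, -3.6]
opening: 0.649
grasp_force: 53.9
```

```bash
python3 -m jog '[{"x":0,"y":0.1,"z":1,"spin":0,"grip":0.6},{"x":0,"y":0,"z":2,"spin":0,"grip":0.6},{"x":0,"y":0,"z":2,"spin":0,"grip":0.6},{"x":0,"y":0,"z":1.2,"spin":0,"grip":0.6},{"x":0,"y":0,"z":0.8,"spin":0,"grip":0.6},{"x":0,"y":0,"z":0.4,"spin":0,"grip":0.6},{"x":0,"y":0,"z":0.3,"spin":0,"grip":0.6},{"x":0,"y":0,"z":0.2,"spin":0,"grip":0.6},{"x":0,"y":0,"z":0.1,"spin":0,"grip":0.6},{"x":0,"y":0,"z":0.1,"spin":0,"grip":0.6},{"x":0,"y":0,"z":0,"spin":0,"grip":0.6},{"x":0,"y":0,"z":0,"spin":0,"grip":0.6}]'
```

```text
clock: 21.95
eef_pos: [658.4, -34.3, 54.7]
tcp_rot: [3.141, 0.0, 1.571]
contact_force: [0.7, -0.1, -3.1]
opening: 0.653
grasp_force: 53.9
```

```bash
python3 -m jog '[{"x":0,"y":0,"z":0.1,"spin":0,"grip":0.6},{"x":0,"y":0,"z":0.1,"spin":0,"grip":0.6},{"x":0,"y":0,"z":0,"spin":0,"grip":0.6},{"x":0,"y":0,"z":0,"spin":0,"grip":0.6}]'
```

```text
clock: 22.28
eef_pos: [658.4, -34.3, 53.1]
tcp_rot: [3.141, 0.0, 1.571]
contact_force: [-1.5, -0.2, 6.4]
opening: 0.648
grasp_force: 54.7
```

```bash
python3 -m jog '[{"x":0,"y":0,"z":0,"spin":0,"grip":0.32},{"x":0,"y":0,"z":0,"spin":0,"grip":0.25},{"x":0,"y":0,"z":0,"spin":0,"grip":0.1},{"x":0,"y":0,"z":0,"spin":0,"grip":0},{"x":0,"y":0,"z":0,"spin":0,"grip":0},{"x":0,"y":0,"z":0,"spin":0,"grip":0},{"x":0,"y":0,"z":-0.5,"spin":0,"grip":0},{"x":0,"y":0,"z":-1.5,"spin":0,"grip":0},{"x":0,"y":0,"z":-3,"spin":0,"grip":0},{"x":0,"y":0,"z":-3,"spin":0,"grip":0},{"x":0,"y":0,"z":-3,"spin":0,"grip":0},{"x":0,"y":0,"z":-3,"spin":0,"grip":0},{"x":0.3,"y":-2.3,"z":0,"spin":0,"grip":0},{"x":0.6,"y":-3,"z":0,"spin":0,"grip":0},{"x":0.6,"y":-3,"z":0,"spin":0,"grip":0},{"x":0.6,"y":-3,"z":0,"spin":0,"grip":0},{"x":0.6,"y":-3,"z":0,"spin":0,"grip":0},{"x":0.6,"y":-3,"z":0,"spin":0,"grip":0},{"x":0.5,"y":-3,"z":0,"spin":0,"grip":0},{"x":0,"y":0,"z":0,"spin":0,"grip":0}]'; python3 -m jog '[{"x":0,"y":0,"z":0,"spin":0,"grip":0},{"x":0,"y":0,"z":0,"spin":0,"grip":0}]';python3 - <<'E'
from h import *
S=grab_frame("scene");a=S["pixels"][120:320,190:456]
cv2.imwrite("pics/p4.png",cv2.resize(a,None,fx=3,fy=3,interpolation=2))
E
```

```text
clock: 23.95
eef_pos: [449.4, 4.3, 191.8]
tcp_rot: [-3.138, -0.0, 1.571]
contact_force: [-0.6, 0.1, -0.7]
opening: 0.996
grasp_force: 0.0
clock: 24.12
eef_pos: [456.1, 3.7, 192.9]
tcp_rot: [3.14, 0.0, 1.571]
contact_force: [0.0, -0.6, 0.3]
opening: 1.003
grasp_force: 0.0
```

View pics/p4.png

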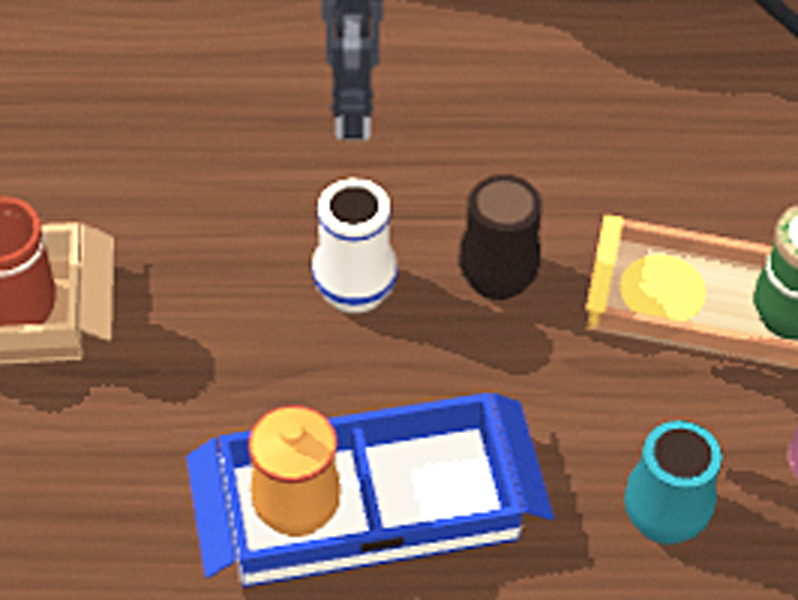

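The honey pot stands upright in the left blue compartment. The gripper is over the vase (355,205), and the yellow disc is now visible at crop (664,287).

```bash
python3 -c "
from h import *
import pickle;T,S=pickle.load(open('f0.pkl','rb'))
print(plane(S,[(190+664/3,120+287/3)],6))"
python3 -m jog '[{"x":0,"y":0,"z":1,"spin":0,"grip":0},{"x":0,"y":0,"z":2.5,"spin":0,"grip":0},{"x":0,"y":0,"z":2.5,"spin":0,"grip":0},{"x":0,"y":0,"z":2.5,"spin":0,"grip":0},{"x":0,"y":0,"z":2.5,"spin":0,"grip":0},{"x":0,"y":0,"z":1.8,"spin":0,"grip":0},{"x":0,"y":0,"z":1,"spin":0,"grip":0},{"x":0,"y":0,"z":0.5,"spin":0,"grip":0},{"x":0,"y":0,"z":0,"spin":0,"grip":0},{"x":0,"y":0,"z":0,"spin":0,"grip":0.2},{"x":0,"y":0,"z":0,"spin":0,"grip":0.4},{"x":0,"y":0,"z":0,"spin":0,"grip":0.55},{"x":0,"y":0,"z":0,"spin":0,"grip":0.65},{"x":0,"y":0,"z":0,"spin":0,"grip":0.65},{"x":0,"y":0,"z":0,"spin":0,"grip":0.65},{"x":0,"y":0,"z":0,"spin":0,"grip":0.65},{"x":0,"y":0,"z":0,"spin":0,"grip":0.65},{"x":0,"y":0,"z":0,"spin":0,"grip":0.65},{"x":0,"y":0,"z":0,"spin":0,"grip":0.65}]'
```

```text
[[460.87389182 248.22336491   6.        ]]
clock: 25.75
eef_pos: [456.1, 3.7, 50.4]
tcp_rot: [3.139, 0.0, 1.571]
contact_force: [-0.2, -0.7, 4.9]
opening: 0.582
grasp_force: 50.8
```

```bash
python3 -m jog '[{"x":0,"y":0,"z":-0.5,"spin":0,"grip":0.65},{"x":0,"y":0,"z":-1.5,"spin":0,"grip":0.65},{"x":0,"y":0,"z":-2,"spin":0,"grip":0.65},{"x":0,"y":0,"z":-2,"spin":0,"grip":0.65},{"x":0,"y":0,"z":-2,"spin":0,"grip":0.65},{"x":0,"y":0,"z":-1.5,"spin":0,"grip":0.65},{"x":0.6,"y":1.3,"z":0,"spin":0,"grip":0.65},{"x":0.8,"y":2.5,"z":0,"spin":0,"grip":0.65},{"x":0.8,"y":2.5,"z":0,"spin":0,"grip":0.65},{"x":0.8,"y":2.5,"z":0,"spin":0,"grip":0.65},{"x":0.8,"y":2.5,"z":0,"spin":0,"grip":0.65},{"x":0.8,"y":2.5,"z":0,"spin":0,"grip":0.65},{"x":0.6,"y":2.5,"z":0,"spin":0,"grip":0.65},{"x":0.4,"y":1.5,"z":0,"spin":0,"grip":0.65},{"x":0,"y":0.8,"z":0,"spin":0,"grip":0.65},{"x":0,"y":0,"z":0,"spin":0,"grip":0.65},{"x":0,"y":0,"z":0,"spin":0,"grip":0.65},{"x":0,"y":0,"z":0,"spin":0,"grip":0.65}]'
```

```text
clock: 27.25
eef_pos: [639.7, 59.3, 144.1]
tcp_rot: [-3.14, 0.0, 1.571]
contact_force: [-0.1, 0.3, -2.3]
opening: 0.586
grasp_force: 52.7
```

Target height 56.4, so about 8.6 cm (to 58) and then a gentle finish.

```bash
python3 -m jog '[{"x":0.1,"y":0.2,"z":1,"spin":0,"grip":0.65},{"x":0,"y":0,"z":2,"spin":0,"grip":0.65},{"x":0,"y":0,"z":2,"spin":0,"grip":0.65},{"x":0,"y":0,"z":1.7,"spin":0,"grip":0.65},{"x":0,"y":0,"z":1,"spin":0,"grip":0.65},{"x":0,"y":0,"z":0.5,"spin":0,"grip":0.65},{"x":0,"y":0,"z":0.2,"spin":0,"grip":0.65},{"x":0,"y":0,"z":0.2,"spin":0,"grip":0.65},{"x":0,"y":0,"z":0.1,"spin":0,"grip":0.65},{"x":0,"y":0,"z":0,"spin":0,"grip":0.65},{"x":0,"y":0,"z":0,"spin":0,"grip":0.65}]'
```

```text
clock: 28.17
eef_pos: [643.6, 60.7, 57.9]
tcp_rot: [3.14, -0.0, 1.571]
contact_force: [-0.3, -0.5, -1.2]
opening: 0.588
grasp_force: 52.7
```

```bash
python3 -m jog '[{"x":0,"y":0,"z":0.1,"spin":0,"grip":0.65},{"x":0,"y":0,"z":0.1,"spin":0,"grip":0.65},{"x":0,"y":0,"z":0,"spin":0,"grip":0.65},{"x":0,"y":0,"z":0,"spin":0,"grip":0.65}]'
```

```text
clock: 28.5
eef_pos: [643.7, 60.8, 56.4]
tcp_rot: [3.14, -0.0, 1.571]
contact_force: [-2.0, -0.4, 5.4]
opening: 0.591
grasp_force: 53.5
```

```bash
python3 -m jog '[{"x":0,"y":0,"z":0,"spin":0,"grip":0.38},{"x":0,"y":0,"z":0,"spin":0,"grip":0.3},{"x":0,"y":0,"z":0,"spin":0,"grip":0.1},{"x":0,"y":0,"z":0,"spin":0,"grip":0},{"x":0,"y":0,"z":0,"spin":0,"grip":0},{"x":0,"y":0,"z":0,"spin":0,"grip":0},{"x":0,"y":0,"z":-0.5,"spin":0,"grip":0},{"x":0,"y":0,"z":-1.5,"spin":0,"grip":0},{"x":0,"y":0,"z":-3,"spin":0,"grip":0},{"x":0,"y":0,"z":-3,"spin":0,"grip":0},{"x":0,"y":0,"z":-3,"spin":0,"grip":0},{"x":0,"y":0,"z":-3,"spin":0,"grip":0},{"x":2.2,"y":-1.2,"z":0,"spin":0,"grip":0},{"x":3,"y":-1.7,"z":0,"spin":0,"grip":0},{"x":3,"y":-1.7,"z":0,"spin":0,"grip":0},{"x":3,"y":-1.7,"z":0,"spin":0,"grip":0},{"x":3,"y":-1.7,"z":0,"spin":0,"grip":0},{"x":3,"y":-1.7,"z":0,"spin":0,"grip":0},{"x":3,"y":-1.7,"z":0,"spin":0,"grip":0},{"x":3,"y":-1.7,"z":0,"spin":0,"grip":0}]'; python3 -m jog '[{"x":3,"y":-1.7,"z":0,"spin":0,"grip":0},{"x":2,"y":-1,"z":0,"spin":0,"grip":0},{"x":0,"y":0,"z":0,"spin":0,"grip":0},{"x":0,"y":0,"z":0,"spin":0,"grip":0},{"x":0,"y":0,"z":0,"spin":0,"grip":0}]';python3 - <<'E'
from h import *
S=grab_frame("scene");a=S["pixels"][120:320,250:516]
cv2.imwrite("pics/p5.png",cv2.resize(a,None,fx=3,fy=3,interpolation=2))
E
```

```text
clock: 30.17
eef_pos: [511.1, 294.0, 195.7]
tcp_rot: [3.141, -0.0, 1.571]
contact_force: [-0.0, -0.1, 0.2]
opening: 1.002
grasp_force: 0.0
clock: 30.58
eef_pos: [485.3, 342.3, 195.4]
tcp_rot: [3.141, 0.0, 1.571]
contact_force: [0.3, 0.3, 0.3]
opening: 1.002
grasp_force: 0.0
```

View pics/p5.png

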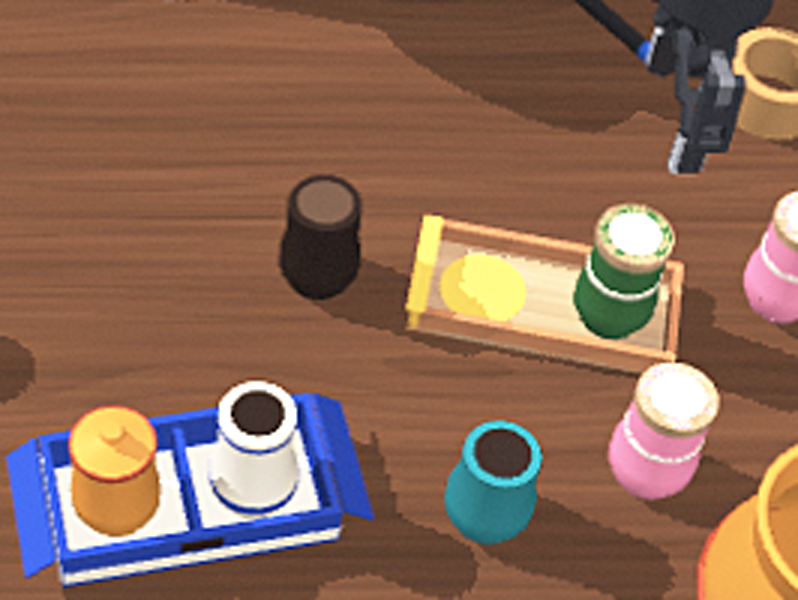

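The vase and honey pot stand upright in the blue carton. The new jar (634,240) is under the gripper, and the disc (483,287) is free.

```bash
python3 -m jog '[{"x":0,"y":0,"z":1,"spin":0,"grip":0},{"x":0,"y":0,"z":2.5,"spin":0,"grip":0},{"x":0,"y":0,"z":2.5,"spin":0,"grip":0},{"x":0,"y":0,"z":2.5,"spin":0,"grip":0},{"x":0,"y":0,"z":2.5,"spin":0,"grip":0},{"x":0,"y":0,"z":1.5,"spin":0,"grip":0},{"x":0,"y":0,"z":0.8,"spin":0,"grip":0},{"x":0,"y":0,"z":0.5,"spin":0,"grip":0},{"x":0,"y":0,"z":0,"spin":0,"grip":0},{"x":0,"y":0,"z":0,"spin":0,"grip":0.2},{"x":0,"y":0,"z":0,"spin":0,"grip":0.4},{"x":0,"y":0,"z":0,"spin":0,"grip":0.55},{"x":0,"y":0,"z":0,"spin":0,"grip":0.6},{"x":0,"y":0,"z":0,"spin":0,"grip":0.6},{"x":0,"y":0,"z":0,"spin":0,"grip":0.6},{"x":0,"y":0,"z":0,"spin":0,"grip":0.6},{"x":0,"y":0,"z":0,"spin":0,"grip":0.6},{"x":0,"y":0,"z":0,"spin":0,"grip":0.6},{"x":0,"y":0,"z":0,"spin":0,"grip":0.6}]'
```

```text
clock: 32.22
eef_pos: [485.9, 343.3, 58.6]
tcp_rot: [3.14, -0.001, 1.571]
contact_force: [-0.5, -0.8, 5.9]
opening: 0.627
grasp_force: 52.2
```

```bash
python3 -m jog '[{"x":0,"y":0,"z":-0.5,"spin":0,"grip":0.6},{"x":0,"y":0,"z":-1.5,"spin":0,"grip":0.6},{"x":0,"y":0,"z":-2,"spin":0,"grip":0.6},{"x":0,"y":0,"z":-1,"spin":0,"grip":0.6},{"x":-1.1,"y":-0.3,"z":0,"spin":0,"grip":0.6},{"x":-2,"y":-0.5,"z":0,"spin":0,"grip":0.6},{"x":-2,"y":-0.5,"z":0,"spin":0,"grip":0.6},{"x":-2,"y":-0.5,"z":0,"spin":0,"grip":0.6},{"x":-1.5,"y":-0.4,"z":0,"spin":0,"grip":0.6},{"x":-1,"y":-0.2,"z":0,"spin":0,"grip":0.6},{"x":0,"y":0,"z":0,"spin":0,"grip":0.6},{"x":0,"y":0,"z":1,"spin":0,"grip":0.6},{"x":0,"y":0,"z":1.5,"spin":0,"grip":0.6},{"x":0,"y":0,"z":1,"spin":0,"grip":0.6},{"x":0,"y":0,"z":0.6,"spin":0,"grip":0.6},{"x":0,"y":0,"z":0.4,"spin":0,"grip":0.6},{"x":0,"y":0,"z":0.2,"spin":0,"grip":0.6},{"x":0,"y":0,"z":0.1,"spin":0,"grip":0.6},{"x":0,"y":0,"z":0,"spin":0,"grip":0.6},{"x":0,"y":0,"z":0,"spin":0,"grip":0.6}]'
```

```text
clock: 33.88
eef_pos: [461.4, 246.9, 59.5]
tcp_rot: [3.141, -0.0, 1.571]
contact_force: [-0.1, -0.0, -2.6]
opening: 0.631
grasp_force: 53.3
```

```bash
python3 -m jog '[{"x":0,"y":0,"z":0.1,"spin":0,"grip":0.6},{"x":0,"y":0,"z":0.05,"spin":0,"grip":0.6},{"x":0,"y":0,"z":0,"spin":0,"grip":0.6},{"x":0,"y":0,"z":0,"spin":0,"grip":0.6}]'
```

```text
clock: 34.22
eef_pos: [461.6, 247.0, 58.6]
tcp_rot: [3.14, -0.001, 1.571]
contact_force: [-0.9, -0.5, 5.1]
opening: 0.628
grasp_force: 54.2
```

```bash
python3 -m jog '[{"x":0,"y":0,"z":0,"spin":0,"grip":0.35},{"x":0,"y":0,"z":0,"spin":0,"grip":0.3},{"x":0,"y":0,"z":0,"spin":0,"grip":0.15},{"x":0,"y":0,"z":0,"spin":0,"grip":0},{"x":0,"y":0,"z":0,"spin":0,"grip":0},{"x":0,"y":0,"z":0,"spin":0,"grip":0},{"x":0,"y":0,"z":-0.5,"spin":0,"grip":0},{"x":0,"y":0,"z":-1.5,"spin":0,"grip":0},{"x":0,"y":0,"z":-2,"spin":0,"grip":0},{"x":0,"y":0,"z":-3,"spin":0,"grip":0},{"x":0,"y":0,"z":-3,"spin":0,"grip":0},{"x":0,"y":0,"z":-3,"spin":0,"grip":0},{"x":0,"y":0,"z":-2,"spin":0,"grip":0},{"x":0,"y":0,"z":-1,"spin":0,"grip":0},{"x":0,"y":-2,"z":-1,"spin":0,"grip":0},{"x":0,"y":-3,"z":0,"spin":0,"grip":0},{"x":0,"y":-2,"z":0,"spin":0,"grip":0},{"x":0,"y":0,"z":0,"spin":0,"grip":0},{"x":0,"y":0,"z":0,"spin":0,"grip":0},{"x":0,"y":0,"z":0,"spin":0,"grip":0}]'; python3 - <<'E'
from h import *
S=grab_frame("scene");a=S["pixels"][120:330,100:500]
cv2.imwrite("pics/p6.png",cv2.resize(a,None,fx=2,fy=2,interpolation=2))
E
```

```text
clock: 35.88
eef_pos: [391.5, 246.8, 227.6]
tcp_rot: [3.141, -0.0, 1.571]
contact_force: [0.6, -0.3, -0.4]
opening: 1.001
grasp_force: 0.0
```

View pics/p6.png

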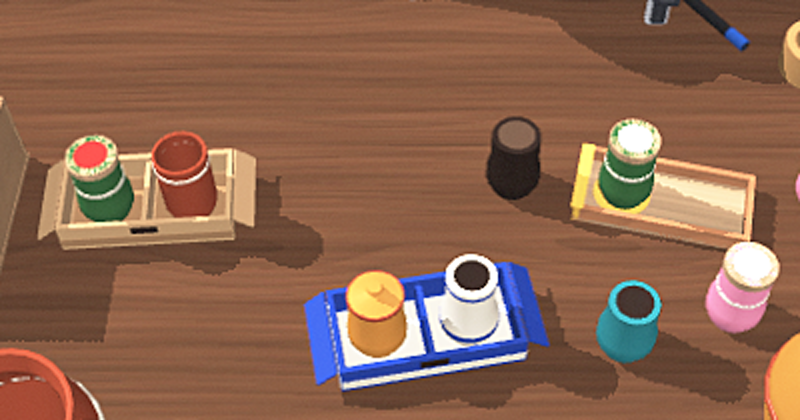

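All five pots stand upright in place: the old jar (92,175) and beaker (182,175), the honey pot (376,315) and vase (470,295), and the new jar on the disc (630,165). The black and teal pots have not moved.

```bash
python3 -c "
from rig import *
print(sign_off())"
```

```text
the job is handed in; nothing more can be done
None
```

The job is handed in at about 36 s of the 122 s allowed: the last picture shows all four ordered pots upright in their cartons, the newer jar on the yellow disc, and the black and teal pots where they stood; no verdict came back.

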